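# Unclip a model-car interior from the drying rail and set it in the assembly cradle

## Task

Pull the longer car interior straight up off the drying rail, out of its sprung catch, and lay it on the dark mat, seats up, and let go of it. Then take it again lying flat and set it fully home between the corner stops of the grey assembly cradle, seats up, nose to either end. Do not drop it from a height, and leave the two short interiors clipped on the rail and the glue bottle and tape roll where they are.

Things in the scene. Friction and masses are not known exactly. Their poses are not given: they have to be found in the camera images.
- tub: The part to move: red plastic model-car interior, a shallow open tub 92 mm long, 50 wide, 16 thick, 60-125 g, with two separate black seats; longer than its neighbours. Starts upright on its tail, clipped on the rail. Origin: centre of the tail end. z: tail to nose. x: out of the seat side (up when it lies seats up; floor's back face at x = -8 mm, rim edges at +8). y: across its width.
- tub_nose (a point): Centre of the tub's nose end (z = 92 mm), same axes. The last 20 mm before it is a solid cowl, 16 mm thick (x) and 50 wide (y): pinch it across its thickness.
- tub_mid (a point): Centre of the tub's floor back face (x = -8, y = 0, z = 46 mm), same axes: centre of its underside when it lies seats up. Stiff rims 16 mm high run along both long sides (y = +-25 mm) from z = 22 mm to the nose: grip across them when it lies flat.
- rail: Fixed drying rail: dark foot 50 x 300 mm, aluminium bar on it whose top is 30 mm above the table. Origin: centre of the underside. y along the rail, x across, to the tubs' seat side. Three places, y = -80, 0, +80 mm; which tub stands where changes.
- rail_top (a point): Centre of the bar's top, on which the tubs' tails stand; a fin 6 mm thick, 14 mm high runs along it, in the tubs' tail slots (8 mm wide). At each place a sprung steel ball on either face of the fin holds the tub: it snaps free under a straight upward pull of about 10 to 18 N after 2 to 5 mm. After 15 mm of lift the tub is clear of the fin.
- short_tub_a: Bystander: a red interior like the tub but 70 mm long, with one wide black bench seat, standing clipped on the rail. Origin and axes as for the tub. To stay clipped.
- short_tub_b: Bystander: a second one, the same as short_tub_a.
- mat: Thin dark rubber mat, 150 x 150 x 3 mm, fixed flat on the table. Origin: centre of its underside. The tub is laid here.
- nest (a point): Centre of the cradle's flat bed, 10 mm above the table; x along the cradle, z up. The cradle is a fixed grey plastic plate, 124 (x) x 80 (y) x 10 mm, with stops 8 mm high near the corners only, that leave a nest of 98 x 56 mm for the tub, its length along x. There are no stops along the middle 72 mm of the long sides.
- glue: Bystander: white glue bottle, 32 mm across, 85 mm high, standing loose. Origin: centre of its underside.
- tape: Bystander: roll of masking tape lying flat, 90 mm across, 18 mm high, loose. Origin: centre of its underside.

How it is judged:
By the outcome, as a careful person would: the job done as asked, in the order asked, and still so for the second after the job is handed in, with the robot touching nothing.
It also fails if it takes over 59 s, if anything falls off the work surface, if the arm or the gripper's body presses on something with over 40 N, if the wrist force passes 120 N, or if a joint passes its speed limit or range.

## Robot

A 6-joint arm with a two-finger parallel gripper is mounted at the origin on the work surface. World frame = base frame: x ahead of the robot, y to its left, z up, the work surface at z = 0. Lengths are in mm, angles in rad, forces in N, time in s.
With the tool pointing down it reaches from about 350 to 975 mm from the base axis. Payload 7.1 kg.
Tool frame: the origin (TCP) lies at the very end of the fingers, on their centre line; the grasp point (between the pads) lies 19 mm behind it (manip.grip_depth is the distance from the TCP to the grasp point, in mm); z points along the fingers, y is the line along which they close (so a half turn about z gives the same grasp; the last joint's range is limited). The gripper opens to 88 mm and grips with 3 to 60 N. Pads are 20 mm wide; open, the fingers measure 115 mm over their backs; the gripper's body (75 mm by 178 mm) begins 61 mm behind the grasp point.
Start: joints at [-1.287, 0.423, 1.63, -0, 1.089, -0.019], TCP at [186.389, -596.543, 222.675] pointing down, gripper open.
Joint ranges: [-3, 3], [-0.9, 2.11], [0.09, 2.58], [-1.31, 4.45], [0.11, 2.69], [-2.54, 2.54]. Speed limits (rad/s): [2.39, 2.39, 3.01, 3.14, 3.14, 3.14].

## Interface

Orientations are given as a unit quaternion [w, x, y, z].
In Python, from workcell import manip gives the robot as it stands.
- The arm moves only by the shell command python3 -m pendant 'ROWS' [FORCE]. ROWS is JSON, a list of rows, each an object of numbers: "claw": the finger opening in cm, from 0 to 8.78; "x", "y", "z": the shift along the tool's x, y, z in cm; "wx", "wy", "wz": the turn, a rotation vector about the tool's x, y, z in degrees. A call has 1 to 5 rows; each row is the pose to reach, as a shift and turn from the pose commanded when the call began, along the tool's axes at that moment; what a row does not reach only later rows make up. A row lasts 1/10 s, in which the tool goes at most 50 mm and 8.59 degrees, less where a joint would pass 70% of its speed; a pose out of reach is approached as far as the arm can. A call with a gripper value outside its range is refused whole. The fingers move at their own pace and stop on an object; FORCE is the grip in N (left out, the last holds). Time passes only in rows, so rows that repeat a pose let the fingers close. It gives the time, the measured TCP pose, the force, the opening and the grip force at its end, in the units of the state.
- manip.get_obs(): the state, without advancing time (a new reading comes with each control period).
- manip.get_image(name): name is "side" or "top" or "wrist"; returns the picture (480x640x3 uint8, blue, green, red); there is no depth.
- manip.camera_info(name): a dict with "K" (3x3 intrinsics, pixels), "R" (3x3) and "t" (3): a world point X has camera coordinates R X + t; the wrist camera has in their place "hand_eye" (4x4, takes a point from camera to tool coordinates, whose origin is the TCP and whose axes are the flange's). Camera axes: x right, y down, z forward; pixel columns grow to the right and rows downward; lengths in mm; the calibration is good to about 2 mm. The wrist camera is an equidistant fisheye: a pixel r from the principal point sees the ray r / f radians off the axis. A picture is of the moment at which its call begins: read the wrist's pose just before it. camera_info takes no time and is no camera call.
- manip.finish_job(): hands the job in; it is judged then, once.
Trained networks look in the newest picture that a camera, given by its name, has taken for a name from the list of things; names that differ only in an ending like _2 or _b are one class to them, and where a whole thing is asked for, a point or a joint stands for the part that bears it (a point fixed in the world has none). Each returns a list of dicts, best first, with "p" (0 to 1); they miss things now and then, are a little off and sometimes report something else, mostly with a low value. They report only what shows in the picture. A call takes as long as a camera call.
- manip.boxes_of(label, camera): "position" ([column, row] as shares, 0 to 1, of the picture: columns of its width, rows of its height, amid what is visible of it).
- manip.regions_of(label, camera): "mask" (480x640 bool, what is visible of it) and "position" ([column, row] as shares, 0 to 1, of the picture: columns of its width, rows of its height, amid what is visible of it).
The state is a dict: "time": time; "qpos": joint angles; "qvel": joint speeds; "joint_efforts": joint torques, N m; "position": TCP position; "eef_rot": TCP orientation; "contact_force": force on the tool from outside, world axes, zero at the start; "moment": the same for the moment, N m; "gripper_width": finger opening in mm; "grip_force": force on a finger pad.
Only numpy, scipy, OpenCV 4.12 (cv2) and the standard library are available. Lean on these libraries where they do the work, as an engineer would, in place of code of your own. Each camera call takes 0.05 s, during which the arm holds its last target. There are 200 camera calls.

## Working session

There is one attempt and no reset: what is moved stays moved. The work goes in short steps, Python scripts to look and compute and a shell command to move; the robot and the scene stay as the last step left them, time stands still between calls to the robot, and variables do not carry over. Pictures are saved under pics/ and viewed, at most 10 in all, crops included, and the job is handed in when it is done.

```bash
mkdir -p pics; cat > h.py <<'E'
import numpy as np, cv2
from workcell import manip
from scipy.spatial.transform import Rotation as Rn
def ray(cam,u,v):
    ci=manip.camera_info(cam);K=np.array(ci["K"]);R=np.array(ci["R"]);t=np.array(ci["t"])
    return -R.T@t, R.T@np.linalg.inv(K)@np.array([u,v,1.])
def atz(cam,u,v,z):
    c,d=ray(cam,u,v); return c+d*(z-c[2])/d[2]
def proj(cam,X):
    ci=manip.camera_info(cam);p=np.array(ci["K"])@(np.array(ci["R"])@np.array(X,float)+np.array(ci["t"])); return p[:2]/p[2]
def pose():
    o=manip.get_obs();q=o["eef_rot"];return np.array(o["position"]),Rn.from_quat([q[1],q[2],q[3],q[0]]).as_matrix(),o
E
python3 - <<'E'
from h import *
for c in("top","side"):
    cv2.imwrite(f"pics/{c}0.png",manip.get_image(c))
    ci=manip.camera_info(c);print(c,ray(c,320,240))
    for l in("tub","rail","short_tub_a","mat","nest","tub_nose","glue","tape"):
        try:
            for b in manip.boxes_of(l,c)[:3]: print(c,l,round(b["p"],2),np.round(np.array(b["position"])*[640,480]))
        except Exception as e: print(l,e)
p,R,o=pose();print(p,R,o["time"])
E
```

```text
top (array([ 470.15551457,   29.21225052, 1028.1190803 ]), array([ 0.13120664, -0.03233753, -0.99085523]))
top tub 0.82 [164. 271.]
top rail 0.75 [215. 260.]
top short_tub_a 0.71 [200. 260.]
top mat 0.86 [323. 284.]
top mat 0.3 [407. 192.]
top nest 0.7 [439. 282.]
top nest 0.28 [214. 261.]
top tub_nose 0.78 [162. 272.]
top glue 0.49 [406. 193.]
top tape 0.97 [345. 198.]
side (array([ 223.74865373, -412.82822294,  601.21197812]), array([ 0.5028113 ,  0.56130768, -0.65743974]))
side tub 0.68 [189. 186.]
side rail 0.7 [231. 233.]
side short_tub_a 0.8 [222. 201.]
side short_tub_a 0.64 [255. 214.]
side short_tub_a 0.62 [233. 231.]
side mat 0.73 [285. 327.]
side nest 0.74 [409. 436.]
side nest 0.74 [286. 327.]
side tub_nose 0.59 [187. 189.]
side glue 0.91 [458. 309.]
side tape 0.95 [374. 267.]
[ 186.42222968 -596.53120435  222.70088989] [[ 9.54500250e-01  2.98210114e-01  3.20939254e-05]
 [ 2.98210114e-01 -9.54500250e-01 -1.37784823e-05]
 [ 2.65247771e-05  2.27222979e-05 -9.99999999e-01]] 0.9
```

View pics/top0.png

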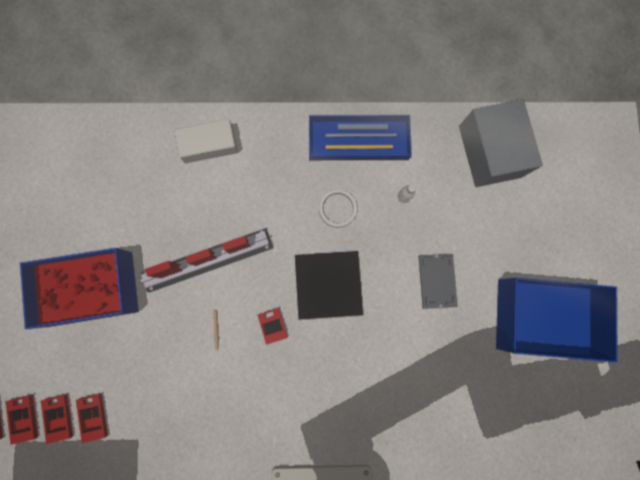

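View pics/side0.png

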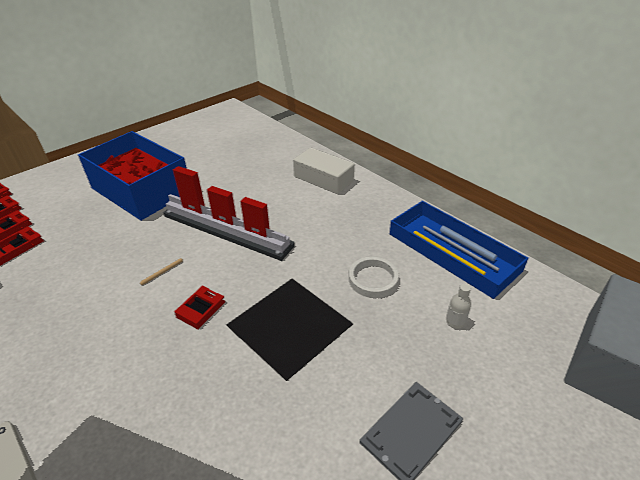

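Top view: the rail runs from (146,286) to (270,238) with the long tub at the left end (162,270). The mat is at (328,284), the cradle at (438,280), the glue at (407,193) and the tape at (339,209). In the side view the tubs show plain red backs towards the robot, so their seats face away from it.

```bash
python3 - <<'E'
from h import *
def tri(u1,u2):
    (c,d),(e,f)=ray("top",*u1),ray("side",*u2)
    A=np.stack([d,-f],1);s=np.linalg.lstsq(A,e-c,rcond=None)[0];return np.round((c+d*s[0]+e+f*s[1])/2,1),np.linalg.norm(c+d*s[0]-e-f*s[1])
manip.get_image("top")
for l,z in(("tub",110),("rail",10),("mat",3),("nest",10),("glue",40),("tape",9)):
    for r in manip.regions_of(l,"top")[:1]:
        m=r["mask"].astype(np.uint8);b=cv2.minAreaRect(np.argwhere(m)[:,::-1].astype(np.float32))
        P=np.array([atz("top",*q,z)[:2] for q in cv2.boxPoints(b)])
        print(l,round(r["p"],2),m.sum(),"c",P.mean(0).round(),"sides",np.linalg.norm(P[1]-P[0]).round(),np.linalg.norm(P[2]-P[1]).round(),"ang",np.degrees([np.arctan2(*(P[i+1]-P[i])[::-1]) for i in(0,1)]).round(1))
for u in((162,272),(146,288),(271,238)): print(atz("top",*u,122 if u[0]==162 else 0).round())
print(tri((162,272),(187,175)))
E
```

```text
tub 0.81 415 c [532. 323.] sides 70.0 30.0 ang [ -71.7 -160.3]
rail 0.97 2057 c [560. 258.] sides 307.0 55.0 ang [ -70.6 -160.6]
mat 0.87 4364 c [502. -21.] sides 158.0 155.0 ang [ -86.7 -177.7]
nest 0.68 1881 c [ 508. -275.] sides 83.0 125.0 ang [ -86.3 -178.8]
glue 0.74 200 c [ 706. -202.] sides 44.0 29.0 ang [ -45.7 -137. ]
tape 0.73 533 c [681. -46.] sides 88.0 91.0 ang [-90.4 178.6]
[528. 321. 122.]
[499. 396.   0.]
[612. 110.   0.]
(array([530.6, 321.2, 118.3]), np.float64(6.362826981550996))
```

```bash

python3 -m pendant '[{"x":17,"y":-18,"z":0,"claw":5.8},{"x":17,"y":-18,"claw":5.8},{"x":17,"y":-18,"claw":5.8},{"x":17,"y":-18,"claw":5.8},{"x":17,"y":-18,"claw":5.8}]' 40
python3 -m pendant '[{"x":17,"y":-18,"claw":5.8},{"x":17,"y":-18,"claw":5.8},{"x":17,"y":-18,"claw":5.8},{"x":17,"y":-18,"claw":5.8},{"x":17,"y":-18,"claw":5.8}]'
python3 -m pendant '[{"x":17,"y":-18,"claw":5.8},{"x":17,"y":-18,"claw":5.8},{"x":17,"y":-18,"claw":5.8},{"x":17,"y":-18,"claw":5.8},{"x":17,"y":-18,"claw":5.8}]'
python3 -c "
from h import *
p,R,o=pose();print(p,R.round(3),np.round(o['qpos'],2),R.T@(np.array([612,353,200])-p))"
```

```text
[ 186.3583462  -596.56543579  222.67720331] [[ 0.955  0.298 -0.   ]
 [ 0.298 -0.955 -0.   ]
 [-0.     0.    -1.   ]] [-1.29  0.42  1.63 -0.    1.09 -0.02] [ 689.40524259 -779.4658247    22.650154  ]schema error: expected keys claw, x, y, z, wx, wy, wz
schema error: expected keys claw, x, y, z, wx, wy, wz
schema error: expected keys claw, x, y, z, wx, wy, wz
```

```bash

python3 -m pendant '[{"claw":5.8,"x":4,"y":-3,"z":0,"wx":0,"wy":0,"wz":0},{"claw":5.8,"x":8,"y":-6,"z":0,"wx":0,"wy":0,"wz":0},{"claw":5.8,"x":12,"y":-9,"z":0,"wx":0,"wy":0,"wz":0},{"claw":5.8,"x":15,"y":-13,"z":0,"wx":0,"wy":0,"wz":0},{"claw":5.8,"x":18,"y":-17,"z":0,"wx":0,"wy":0,"wz":0}]' 40
python3 -m pendant '[{"claw":5.8,"x":3,"y":-4,"z":0,"wx":0,"wy":0,"wz":0},{"claw":5.8,"x":6,"y":-8,"z":0,"wx":0,"wy":0,"wz":0},{"claw":5.8,"x":9,"y":-12,"z":0,"wx":0,"wy":0,"wz":0},{"claw":5.8,"x":12,"y":-16,"z":0,"wx":0,"wy":0,"wz":0},{"claw":5.8,"x":15,"y":-20,"z":0,"wx":0,"wy":0,"wz":0}]'
python3 -m pendant '[{"claw":5.8,"x":4,"y":-3,"z":0,"wx":0,"wy":0,"wz":0},{"claw":5.8,"x":8,"y":-6,"z":0,"wx":0,"wy":0,"wz":0},{"claw":5.8,"x":12,"y":-9,"z":0,"wx":0,"wy":0,"wz":0},{"claw":5.8,"x":15,"y":-13,"z":0,"wx":0,"wy":0,"wz":0},{"claw":5.8,"x":18,"y":-17,"z":0,"wx":0,"wy":0,"wz":0}]'
python3 -c "
from h import *
p,R,o=pose();print(o['time'],p,R.round(3),np.round(o['qpos'],2),R.T@(np.array([612,353,200])-p))"
```

```text
time: 1.75
position: [308.2, -378.9, 222.7]
eef_rot: [0.0, 0.989, 0.151, 0.0]
contact_force: [1.4, -0.3, 0.1]
gripper_width: 58.2
grip_force: 0.0
time: 2.25
position: [391.5, -143.2, 223.1]
eef_rot: [0.0, 0.989, 0.151, 0.0]
contact_force: [0.0, -0.5, -0.6]
gripper_width: 58.1
grip_force: 0.0
time: 2.75
position: [513.0, 73.1, 222.8]
eef_rot: [0.0, 0.989, 0.151, 0.0]
contact_force: [0.5, -0.6, 0.7]
gripper_width: 58.0
grip_force: 0.0
2.75 [512.96404391  73.07960569 222.8375153 ] [[ 0.955  0.298  0.001]
 [ 0.298 -0.955  0.   ]
 [ 0.001  0.    -1.   ]] [ 0.12  0.27  1.86 -0.    1.01  1.39] [ 177.99098023 -237.65531183   22.89680263]
```

```bash

python3 -m pendant '[{"claw":5.8,"x":3,"y":-4,"z":0,"wx":0,"wy":0,"wz":0},{"claw":5.8,"x":6,"y":-8,"z":0,"wx":0,"wy":0,"wz":0},{"claw":5.8,"x":9,"y":-12,"z":0,"wx":0,"wy":0,"wz":0},{"claw":5.8,"x":12,"y":-16,"z":0,"wx":0,"wy":0,"wz":0},{"claw":5.8,"x":15,"y":-20,"z":0,"wx":0,"wy":0,"wz":0}]'
python3 -m pendant '[{"claw":5.8,"x":1,"y":-1,"z":0.5,"wx":0,"wy":-8,"wz":0},{"claw":5.8,"x":2,"y":-2,"z":1,"wx":0,"wy":-16,"wz":0},{"claw":5.8,"x":3,"y":-3,"z":1.5,"wx":0,"wy":-24,"wz":0},{"claw":5.8,"x":3,"y":-4,"z":2,"wx":0,"wy":-32,"wz":0},{"claw":5.8,"x":3,"y":-4,"z":2,"wx":0,"wy":-40,"wz":0}]'
python3 - <<'E'
from h import *
p,R,o=pose();print(o['time'],p,R.round(3),np.round(o['qpos'],2))
cv2.imwrite("pics/w1.png",manip.get_image("wrist"))
ci=manip.camera_info("wrist");print(ci["K"],np.round(ci["hand_eye"],3))
for l in("tub","tub_nose","short_tub_a","rail"):
    for b in manip.boxes_of(l,"wrist")[:3]: print(l,round(b["p"],2),np.round(np.array(b["position"])*[640,480]))
E
```

```text
time: 3.25
position: [596.0, 308.8, 222.7]
eef_rot: [-0.0, 0.989, 0.151, 0.0]
contact_force: [1.0, -0.6, 0.1]
gripper_width: 58.1
grip_force: 0.0
time: 3.75
position: [612.2, 355.1, 202.3]
eef_rot: [0.052, 0.928, 0.142, -0.341]
contact_force: [-0.5, 0.2, -0.6]
gripper_width: 57.6
grip_force: 0.0
3.75 [612.18991042 355.07479384 202.26810806] [[ 0.728  0.3   -0.617]
 [ 0.229 -0.954 -0.193]
 [-0.647 -0.    -0.763]] [0.46 0.95 0.89 0.11 2.   1.74]
[[371.64829954   0.         320.61135028]
 [  0.         371.64829954 239.53202043]
 [  0.           0.           1.        ]] [[-1.00000e-03 -9.69000e-01 -2.46000e-01  6.67740e+01]
 [ 1.00000e+00 -1.00000e-03 -1.00000e-03  1.65600e+00]
 [ 1.00000e-03 -2.46000e-01  9.69000e-01 -1.62257e+02]
 [ 0.00000e+00  0.00000e+00  0.00000e+00  1.00000e+00]]
tub 0.73 [318. 211.]
tub_nose 0.86 [318. 208.]
short_tub_a 0.66 [410. 196.]
rail 0.57 [386. 147.]
```

View pics/w1.png

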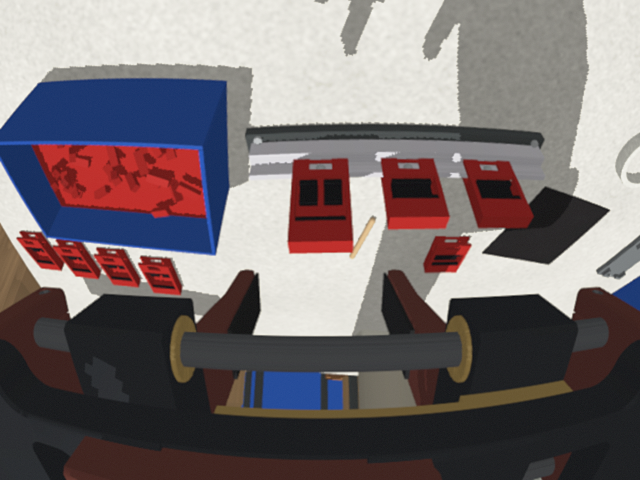

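```bash
cat >> h.py <<'E'
def wray(u,v,p,R):
    ci=manip.camera_info("wrist");K=np.array(ci["K"]);H=np.array(ci["hand_eye"])
    a=np.array([u-K[0,2],v-K[1,2]])/K[0,0];r=np.linalg.norm(a)
    d=np.array([*(a*np.sin(r)/r),np.cos(r)])
    return p+R@H[:3,3], R@H[:3,:3]@d
def watz(u,v,z,p,R):
    c,d=wray(u,v,p,R);return c+d*(z-c[2])/d[2]
E
python3 - <<'E'
from h import *
p,R,o=pose()
c,d=ray("top",118,250);e,f=wray(213,143,p,R)
s=np.linalg.lstsq(np.stack([d,-f],1),e-c,rcond=None)[0];print("bin corner",c+d*s[0],e+f*s[1])
im=cv2.imread("pics/w1.png")[140:265,270:460]
cv2.imwrite("pics/w1c.png",cv2.resize(im,None,fx=4,fy=4,interpolation=cv2.INTER_CUBIC))
for u in((289,252),(352,252),(289,240),(351,240)): print(u,watz(*u,122,p,R).round(1))
E
```

```text
bin corner [578.09628608 429.53848642  80.46673297] [579.89030966 423.61052171  78.16686898]
(289, 252) [523.8 350.5 122. ]
(352, 252) [538.5 303.4 122. ]
(289, 240) [539.5 354.2 122. ]
(351, 240) [553.3 309.9 122. ]
```

View pics/w1c.png

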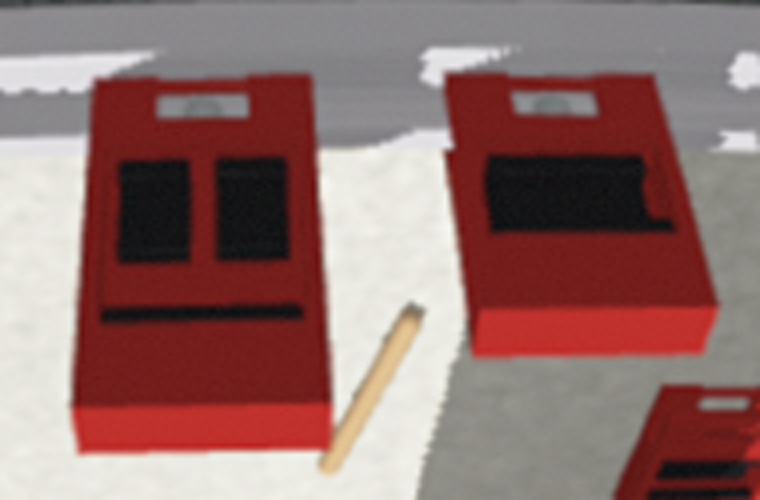

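The close-up shows the long tub with two seats facing us. Its bright nose-end face has its corners at (288,241), (353,241), (290,253) and (353,252). The bin rim is 79 mm high, so the gripper body clears it.

```bash
python3 - <<'E'
from h import *
p,R,o=pose()
P=np.array([watz(*u,122,p,R) for u in((288.3,241.4),(352.7,240.8),(290,253),(352.7,252))]);print(P.round(1),P.mean(0))
y=P[0]-P[1]+P[2]-P[3];print(np.linalg.norm(P[0]-P[1]),np.linalg.norm(P[0]-P[2]),"n ang",np.degrees(np.arctan2(-y[0],y[1])))
T=np.array([watz(*u,30,p,R) for u in((270+96/4,140+80/4),(270+312/4,140+75/4))]);print("tail front",T)
E
```

```text
[[537.6 354.3 122. ]
 [552.7 308.3 122. ]
 [522.7 349.5 122. ]
 [538.7 302.9 122. ]] [537.90249527 328.74512867 122.        ]
48.413056734305634 15.650969524167376 n ang 18.55270439121454
tail front [[536.87459273 354.10582211  30.        ]
 [552.969892   307.55432148  30.        ]]
```

```bash
cat >> h.py <<'E'
def tgt(X,az,tilt,flip=1):
    "tool with x along azimuth az (deg), tilted back by tilt about tool y; prints shift cm and rotvec deg"
    p,R,o=pose();a=np.radians(az);t=np.radians(tilt)
    n=np.array([np.cos(a),np.sin(a),0]);u=np.array([0,0,1.])
    x=np.cos(t)*n-np.sin(t)*u;z=-np.sin(t)*n-np.cos(t)*u
    G=np.stack([x,np.cross(z,x),z],1)
    print("t",o["time"],"pos",p.round(1),"shift cm",(R.T@(np.array(X)-p)/10).round(2),"rot",np.degrees(Rn.from_matrix(R.T@G).as_rotvec()).round(2),"F",np.round(o["contact_force"],1),"q",np.round(o["qpos"],2))
    return G
E
python3 - <<'E'
from h import *
n=np.array([np.cos(np.radians(18.7)),np.sin(np.radians(18.7)),0])
T=np.array([538,328.7,78])+n
G=tgt(T-60*np.array([-.707*n[0],-.707*n[1],-.707]),18.7,45)
E
```

```text
t 4.0 pos [612.6 353.7 202.8] shift cm [2.57 0.06 8.58] rot [-0.92 -5.18 -1.01] F [-0.1 -0.2  0.7] q [0.46 0.94 0.9  0.11 1.99 1.74]
```

```bash

python3 -m pendant '[{"claw":5.9,"x":1.3,"y":0,"z":4,"wx":-0.5,"wy":-2.6,"wz":-0.5},{"claw":5.9,"x":2.6,"y":0.1,"z":8.6,"wx":-0.9,"wy":-5.2,"wz":-1},{"claw":5.9,"x":2.6,"y":0.1,"z":8.6,"wx":-0.9,"wy":-5.2,"wz":-1},{"claw":5.9,"x":2.6,"y":0.1,"z":8.6,"wx":-0.9,"wy":-5.2,"wz":-1}]'
python3 - <<'E'
from h import *
n=np.array([np.cos(np.radians(18.7)),np.sin(np.radians(18.7)),0])
T=np.array([538,328.7,78])+n
G=tgt(T,18.7,45)
p,R,o=pose()
im=manip.get_image("wrist");cv2.imwrite("pics/w2.png",im)
E
```

```text
time: 4.4
position: [579.3, 342.5, 122.6]
eef_rot: [0.062, 0.912, 0.15, -0.378]
contact_force: [0.3, 0.2, 1.2]
gripper_width: 59.5
grip_force: 0.0
t 4.4 pos [579.3 342.5 122.6] shift cm [ 0.15 -0.02  6.16] rot [-0.02  0.02  0.01] F [0.3 0.2 1.2] q [0.47 1.01 0.98 0.11 1.93 1.71]
```

View pics/w2.png

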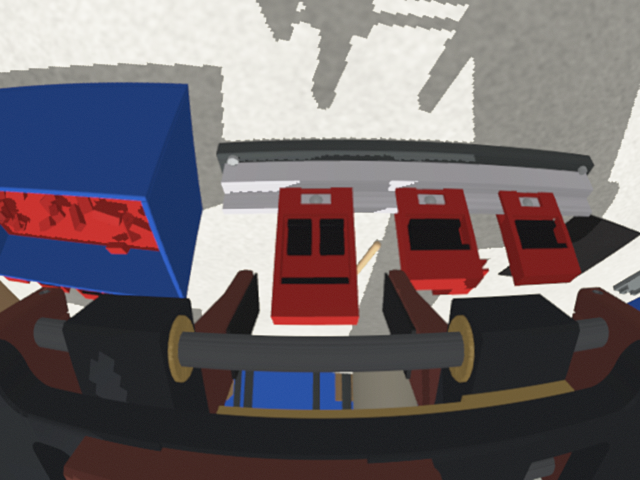

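The tub lies centred between the fingertips (tub about 315 px, finger centre about 320 px), with the neighbours clear. I'll advance along the tool and close.

```bash

python3 -m pendant '[{"claw":5.9,"x":0,"y":-0.1,"z":2,"wx":0,"wy":0,"wz":0},{"claw":5.9,"x":0.1,"y":-0.1,"z":4,"wx":0,"wy":0,"wz":0},{"claw":5.9,"x":0.1,"y":-0.1,"z":6,"wx":0,"wy":0,"wz":0},{"claw":5.9,"x":0.1,"y":-0.1,"z":6.1,"wx":0,"wy":0,"wz":0},{"claw":5.9,"x":0.1,"y":-0.1,"z":6.1,"wx":0,"wy":0,"wz":0}]'
python3 -m pendant '[{"claw":4.5,"x":0,"y":0,"z":0,"wx":0,"wy":0,"wz":0},{"claw":4.5,"x":0,"y":0,"z":0,"wx":0,"wy":0,"wz":0},{"claw":4.5,"x":0,"y":0,"z":0,"wx":0,"wy":0,"wz":0},{"claw":4.5,"x":0,"y":0,"z":0,"wx":0,"wy":0,"wz":0},{"claw":4.5,"x":0,"y":0,"z":0,"wx":0,"wy":0,"wz":0}]' 50
python3 -c "
from h import *
tgt([539,329,78],18.7,45)"
```

```text
time: 4.95
position: [540.2, 330.4, 79.3]
eef_rot: [0.062, 0.912, 0.15, -0.377]
contact_force: [0.9, 0.1, -0.2]
gripper_width: 58.9
grip_force: 0.0
time: 5.45
position: [539.7, 330.2, 78.3]
eef_rot: [0.062, 0.911, 0.15, -0.378]
contact_force: [2.6, 2.2, 6.6]
gripper_width: 49.1
grip_force: 50.0
t 5.45 pos [539.7 330.2  78.3] shift cm [-0.06  0.09  0.1 ] rot [-0.05  0.04  0.03] F [2.6 2.2 6.6] q [0.48 1.   1.12 0.11 1.8  1.7 ]
```

```bash

python3 -m pendant '[{"claw":4.5,"x":-0.14,"y":0,"z":-0.14,"wx":0,"wy":0,"wz":0},{"claw":4.5,"x":-0.28,"y":0,"z":-0.28,"wx":0,"wy":0,"wz":0},{"claw":4.5,"x":-0.42,"y":0,"z":-0.42,"wx":0,"wy":0,"wz":0},{"claw":4.5,"x":-0.6,"y":0,"z":-0.6,"wx":0,"wy":0,"wz":0},{"claw":4.5,"x":-0.8,"y":0,"z":-0.8,"wx":0,"wy":0,"wz":0}]'
python3 -m pendant '[{"claw":4.5,"x":-0.4,"y":0,"z":-0.4,"wx":0,"wy":0,"wz":0},{"claw":4.5,"x":-1,"y":0,"z":-1,"wx":0,"wy":0,"wz":0},{"claw":4.5,"x":-2,"y":0,"z":-2,"wx":0,"wy":0,"wz":0},{"claw":4.5,"x":-4,"y":0,"z":-4,"wx":0,"wy":0,"wz":0},{"claw":4.5,"x":-6.4,"y":0,"z":-6.4,"wx":0,"wy":0,"wz":0}]'
python3 - <<'E'
from h import *
tgt([539,329,78],18.7,45)
cv2.imwrite("pics/w3.png",manip.get_image("wrist"))
E
```

```text
time: 5.95
position: [538.4, 329.5, 87.4]
eef_rot: [0.062, 0.911, 0.15, -0.379]
contact_force: [4.9, 1.3, 0.1]
gripper_width: 49.2
grip_force: 50.0
time: 6.45
position: [537.6, 329.2, 179.6]
eef_rot: [0.063, 0.91, 0.15, -0.381]
contact_force: [-0.0, 1.2, -1.2]
gripper_width: 49.4
grip_force: 50.0
t 6.45 pos [537.6 329.2 179.6] shift cm [7.32 0.06 7.04] rot [0.  0.4 0. ] F [-0.   1.2 -1.2] q [0.48 0.89 1.11 0.11 1.93 1.72]
```

View pics/w3.png

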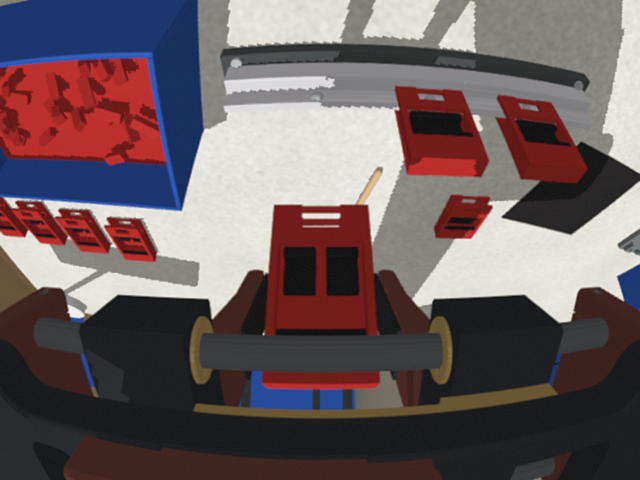

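```bash

python3 -m pendant '[{"claw":4.5,"x":-0.5,"y":3,"z":0.5,"wx":0,"wy":0,"wz":0},{"claw":4.5,"x":-1.5,"y":6.5,"z":1.5,"wx":0,"wy":0,"wz":0},{"claw":4.5,"x":-3,"y":10,"z":3,"wx":0,"wy":0,"wz":0},{"claw":4.5,"x":-4.5,"y":13.5,"z":4.5,"wx":0,"wy":0,"wz":0},{"claw":4.5,"x":-5.5,"y":17,"z":5.5,"wx":0,"wy":0,"wz":0}]'
python3 -m pendant '[{"claw":4.5,"x":-1,"y":3.5,"z":1,"wx":0,"wy":0,"wz":0},{"claw":4.5,"x":-2,"y":7,"z":2,"wx":0,"wy":0,"wz":0},{"claw":4.5,"x":-3,"y":10.5,"z":3,"wx":0,"wy":0,"wz":0},{"claw":4.5,"x":-4,"y":13,"z":4,"wx":0,"wy":0,"wz":0},{"claw":4.5,"x":-4.8,"y":15,"z":4.8,"wx":0,"wy":0,"wz":0}]'
python3 -m pendant '[{"claw":4.5,"x":0,"y":0,"z":0,"wx":0,"wy":0,"wz":-8.5},{"claw":4.5,"x":0,"y":0,"z":0,"wx":0,"wy":0,"wz":-17},{"claw":4.5,"x":0,"y":0,"z":0,"wx":0,"wy":0,"wz":-25.5},{"claw":4.5,"x":0,"y":0,"z":0,"wx":0,"wy":0,"wz":-34},{"claw":4.5,"x":0,"y":0,"z":0,"wx":0,"wy":0,"wz":-42.5}]'
python3 -c "
from h import *
tgt([500,-21,150],183,-45)"
```

```text
time: 7.0
position: [518.3, 142.1, 179.9]
eef_rot: [0.062, 0.911, 0.15, -0.38]
contact_force: [0.0, 0.4, -0.7]
gripper_width: 49.4
grip_force: 50.0
time: 7.5
position: [502.7, -21.8, 180.0]
eef_rot: [0.062, 0.911, 0.149, -0.379]
contact_force: [0.4, 0.0, -1.4]
gripper_width: 49.2
grip_force: 50.0
time: 8.0
position: [503.0, -20.1, 179.9]
eef_rot: [-0.081, 0.793, 0.472, -0.376]
contact_force: [-0.5, 0.3, -1.5]
gripper_width: 49.1
grip_force: 50.0
t 8.0 pos [503.  -20.1 179.9] shift cm [1.4  1.29 2.33] rot [  -5.21   12.61 -125.58] F [-0.5  0.3 -1.5] q [ 0.05  0.7   1.49 -0.19  1.72  0.6 ]
```

```bash

python3 -m pendant '[{"claw":4.5,"x":0,"y":0,"z":0,"wx":-0.3,"wy":0.7,"wz":-8},{"claw":4.5,"x":0,"y":0,"z":0,"wx":-0.6,"wy":1.5,"wz":-16},{"claw":4.5,"x":0,"y":0,"z":0,"wx":-1,"wy":2.4,"wz":-24},{"claw":4.5,"x":0,"y":0,"z":0,"wx":-1.3,"wy":3.2,"wz":-32},{"claw":4.5,"x":0,"y":0,"z":0,"wx":-1.6,"wy":4,"wz":-40}]'
python3 -m pendant '[{"claw":4.5,"x":0,"y":0,"z":0,"wx":0,"wy":0,"wz":-8.5},{"claw":4.5,"x":0,"y":0,"z":0,"wx":0,"wy":0,"wz":-17},{"claw":4.5,"x":0,"y":0,"z":0,"wx":0,"wy":0,"wz":-25.5},{"claw":4.5,"x":0,"y":0,"z":0,"wx":0,"wy":0,"wz":-34},{"claw":4.5,"x":0,"y":0,"z":0,"wx":0,"wy":0,"wz":-42.5}]'
python3 -c "
from h import *
tgt([500,-21,100],183,-45)"
```

```text
time: 8.5
position: [503.0, -20.0, 179.9]
eef_rot: [-0.209, 0.598, 0.717, -0.291]
contact_force: [0.6, -0.4, -1.0]
gripper_width: 49.4
grip_force: 50.0
time: 9.0
position: [503.0, -20.0, 179.9]
eef_rot: [-0.301, 0.297, 0.885, -0.196]
contact_force: [-0.4, 0.6, -0.8]
gripper_width: 49.0
grip_force: 50.0
t 9.0 pos [503.  -20.  179.9] shift cm [-3.2   4.    6.14] rot [ -6.02   6.22 -43.16] F [-0.4  0.6 -0.8] q [ 0.03  0.68  1.51 -0.15  1.68 -0.85]
```

```bash

python3 -m pendant '[{"claw":4.5,"x":0,"y":0,"z":0,"wx":-1.1,"wy":1.1,"wz":-8},{"claw":4.5,"x":0,"y":0,"z":0,"wx":-2.2,"wy":2.3,"wz":-16},{"claw":4.5,"x":0,"y":0,"z":0,"wx":-3.4,"wy":3.5,"wz":-24},{"claw":4.5,"x":0,"y":0,"z":0,"wx":-4.5,"wy":4.6,"wz":-32},{"claw":4.5,"x":0,"y":0,"z":0,"wx":-5.6,"wy":5.8,"wz":-40}]'
python3 - <<'E'
from h import *
tgt([500,-21,60],183,-45)
im=manip.get_image("side");p=manip.get_obs()["position"];u=proj("side",p).astype(int);print(u)
c=im[max(0,u[1]-90):u[1]+60,u[0]-100:u[0]+100];cv2.imwrite("pics/s1.png",cv2.resize(c,None,fx=4,fy=4,interpolation=cv2.INTER_CUBIC))
E
```

```text
time: 9.5
position: [503.1, -20.1, 180.1]
eef_rot: [-0.378, 0.0, 0.925, -0.023]
contact_force: [-0.3, 0.3, -0.6]
gripper_width: 49.2
grip_force: 50.0
t 9.5 pos [503.1 -20.1 180.1] shift cm [-8.19  0.43  8.78] rot [-0.34  0.46 -3.17] F [-0.3  0.3 -0.6] q [-0.03  0.71  1.47 -0.06  1.74 -1.58]
[281 242]
```

View pics/s1.png

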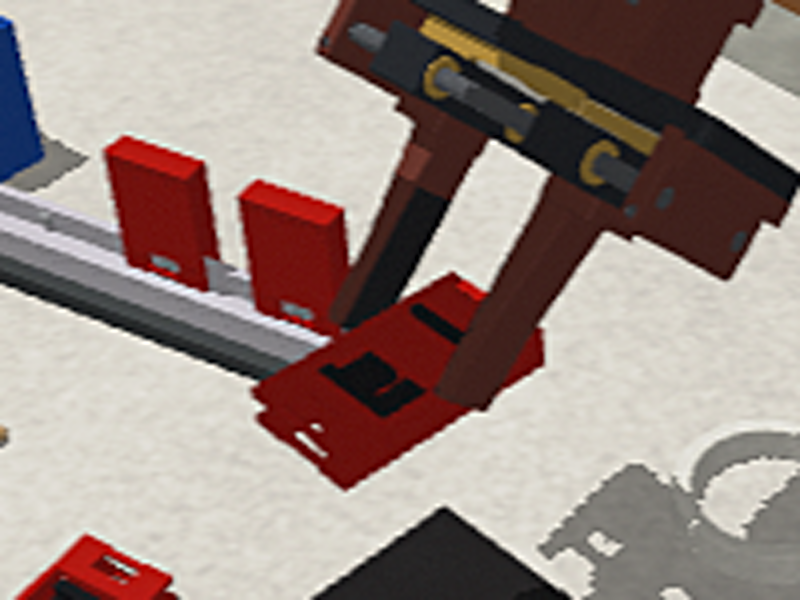

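The tub is held seats up and about level, nose outward, and the two short ones are still on the rail. Lowering now.

```bash

python3 -m pendant '[{"claw":4.5,"x":-2.5,"y":0.1,"z":2.7,"wx":-0.3,"wy":0.5,"wz":-3.2},{"claw":4.5,"x":-5,"y":0.2,"z":5.4,"wx":-0.3,"wy":0.5,"wz":-3.2},{"claw":4.5,"x":-8,"y":0.4,"z":8.6,"wx":-0.3,"wy":0.5,"wz":-3.2},{"claw":4.5,"x":-10.3,"y":0.4,"z":10.9,"wx":-0.3,"wy":0.5,"wz":-3.2},{"claw":4.5,"x":-10.3,"y":0.4,"z":10.9,"wx":-0.3,"wy":0.5,"wz":-3.2}]'
python3 - <<'E'
from h import *
tgt([500,-21,15],183,-45)
im=manip.get_image("side");p=manip.get_obs()["position"];u=proj("side",p).astype(int);print(u)
c=im[u[1]-75:u[1]+60,u[0]-90:u[0]+90];cv2.imwrite("pics/s2.png",cv2.resize(c,None,fx=4,fy=4,interpolation=cv2.INTER_CUBIC))
E
```

```text
time: 10.05
position: [497.8, -23.3, 26.2]
eef_rot: [-0.386, -0.021, 0.922, -0.012]
contact_force: [0.2, 0.5, -0.1]
gripper_width: 49.3
grip_force: 50.0
t 10.05 pos [497.8 -23.3  26.2] shift cm [-0.96  0.23  0.62] rot [-0.1  -0.4  -0.41] F [ 0.2  0.5 -0.1] q [-0.03  0.92  1.48 -0.06  1.53 -1.62]
[287 314]
```

View pics/s2.png

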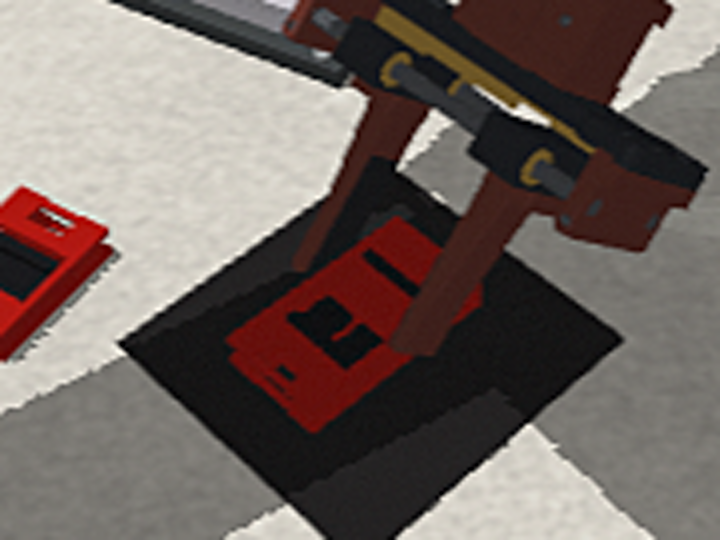

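The tub is just above the middle of the mat and level. I'll creep down to contact.

```bash

python3 -m pendant '[{"claw":4.5,"x":-0.2,"y":0,"z":0.2,"wx":0,"wy":0,"wz":0},{"claw":4.5,"x":-0.45,"y":0,"z":0.45,"wx":0,"wy":0,"wz":0},{"claw":4.5,"x":-0.7,"y":0,"z":0.7,"wx":0,"wy":0,"wz":0},{"claw":4.5,"x":-0.7,"y":0,"z":0.7,"wx":0,"wy":0,"wz":0}]'
python3 -m pendant '[{"claw":4.5,"x":-0.07,"y":0,"z":0.07,"wx":0,"wy":0,"wz":0},{"claw":4.5,"x":-0.14,"y":0,"z":0.14,"wx":0,"wy":0,"wz":0},{"claw":4.5,"x":-0.14,"y":0,"z":0.14,"wx":0,"wy":0,"wz":0}]'
```

```text
time: 10.5
position: [500.7, -23.4, 19.3]
eef_rot: [-0.382, -0.022, 0.924, -0.012]
contact_force: [0.8, -0.8, -0.7]
gripper_width: 49.3
grip_force: 50.0
time: 10.8
position: [500.4, -23.5, 16.8]
eef_rot: [-0.383, -0.022, 0.924, -0.012]
contact_force: [0.4, 0.1, -0.4]
gripper_width: 49.4
grip_force: 50.0
```

```bash

python3 -m pendant '[{"claw":4.5,"x":-0.07,"y":0,"z":0.07,"wx":0,"wy":0,"wz":0},{"claw":4.5,"x":-0.14,"y":0,"z":0.14,"wx":0,"wy":0,"wz":0},{"claw":4.5,"x":-0.14,"y":0,"z":0.14,"wx":0,"wy":0,"wz":0}]'
python3 -m pendant '[{"claw":4.5,"x":-0.07,"y":0,"z":0.07,"wx":0,"wy":0,"wz":0},{"claw":4.5,"x":-0.14,"y":0,"z":0.14,"wx":0,"wy":0,"wz":0},{"claw":4.5,"x":-0.14,"y":0,"z":0.14,"wx":0,"wy":0,"wz":0}]'
```

```text
time: 11.1
position: [500.4, -23.5, 14.9]
eef_rot: [-0.383, -0.022, 0.924, -0.012]
contact_force: [0.0, -0.1, 0.6]
gripper_width: 49.1
grip_force: 50.0
time: 11.4
position: [500.4, -23.5, 14.8]
eef_rot: [-0.383, -0.022, 0.923, -0.012]
contact_force: [0.1, 0.3, 13.5]
gripper_width: 49.2
grip_force: 50.0
```

```bash

python3 -m pendant '[{"claw":4.5,"x":0.07,"y":0,"z":-0.07,"wx":0,"wy":0,"wz":0},{"claw":6,"x":0.07,"y":0,"z":-0.07,"wx":0,"wy":0,"wz":0},{"claw":7,"x":0.07,"y":0,"z":-0.07,"wx":0,"wy":0,"wz":0},{"claw":7,"x":0.07,"y":0,"z":-0.07,"wx":0,"wy":0,"wz":0},{"claw":7,"x":0.07,"y":0,"z":-0.07,"wx":0,"wy":0,"wz":0}]'
python3 -m pendant '[{"claw":7,"x":0,"y":0,"z":-2,"wx":0,"wy":0,"wz":0},{"claw":7,"x":0,"y":0,"z":-5,"wx":0,"wy":0,"wz":0},{"claw":7,"x":0,"y":0,"z":-9,"wx":0,"wy":0,"wz":0},{"claw":7,"x":0,"y":0,"z":-12,"wx":0,"wy":0,"wz":0},{"claw":7,"x":0,"y":0,"z":-12,"wx":0,"wy":0,"wz":0}]'
python3 - <<'E'
from h import *
tgt([500,-21,100],183,0)
p,R,o=pose()
im=manip.get_image("wrist");cv2.imwrite("pics/w4.png",im)
for l in("tub","tub_nose","mat"):
    for b in manip.regions_of(l,"wrist")[:2]:
        m=b["mask"].astype(np.uint8);q=cv2.boxPoints(cv2.minAreaRect(np.argwhere(m)[:,::-1].astype(np.float32)))
        print(l,round(b["p"],2),np.round(np.array(b["position"])*[640,480]),q.round().tolist())
        print([watz(*x,19 if l!="mat" else 3,p,R)[:2].round().tolist() for x in q])
E
```

```text
time: 11.9
position: [500.3, -23.5, 13.6]
eef_rot: [-0.383, -0.022, 0.924, -0.012]
contact_force: [0.2, -0.7, -0.4]
gripper_width: 69.7
grip_force: 0.0
time: 12.4
position: [589.0, -18.8, 101.0]
eef_rot: [-0.379, -0.022, 0.925, -0.012]
contact_force: [-0.7, -0.3, -0.0]
gripper_width: 69.6
grip_force: 0.0
t 12.4 pos [589.  -18.8 101. ] shift cm [6.27 0.22 6.32] rot [ -0.26 -44.58  -0.24] F [-0.7 -0.3 -0. ] q [-0.02  0.91  1.25 -0.06  1.76 -1.63]
tub 0.65 [322. 238.] [[287.0, 180.0], [356.0, 180.0], [356.0, 287.0], [287.0, 287.0]]
[[455.0, -56.0], [453.0, 3.0], [551.0, 3.0], [553.0, -46.0]]
tub 0.49 [268. 408.] [[234.0, 408.0], [290.0, 400.0], [291.0, 409.0], [235.0, 416.0]]
[[641.0, -74.0], [633.0, -38.0], [639.0, -37.0], [647.0, -73.0]]
tub_nose 0.93 [319. 239.] [[286.0, 179.0], [356.0, 179.0], [356.0, 288.0], [286.0, 288.0]]
[[454.0, -57.0], [452.0, 3.0], [552.0, 3.0], [554.0, -47.0]]
mat 0.6 [354. 252.] [[229.0, 329.0], [229.0, 169.0], [417.0, 169.0], [417.0, 329.0]]
[[583.0, -89.0], [430.0, -116.0], [422.0, 63.0], [577.0, 50.0]]
```

View pics/w4.png

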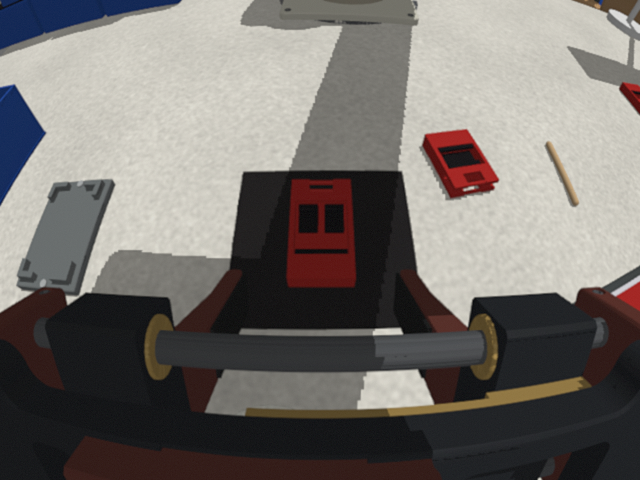

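The tub lies flat on the mat, seats up, with its corners near (292,180), (352,180), (287,287) and (356,287). The cradle is visible at (67,235). I'll regrasp with the tool vertical.

```bash

python3 -m pendant '[{"claw":7,"x":1,"y":0.1,"z":1,"wx":0,"wy":-8,"wz":0},{"claw":7,"x":2,"y":0.2,"z":2,"wx":0,"wy":-16,"wz":0},{"claw":7,"x":3.5,"y":0.3,"z":3.5,"wx":0,"wy":-24,"wz":0},{"claw":7,"x":5,"y":0.4,"z":5,"wx":-0.2,"wy":-32,"wz":-0.2},{"claw":7,"x":6.3,"y":0.5,"z":6.3,"wx":-0.2,"wy":-40,"wz":-0.2}]'
python3 - <<'E'
from h import *
tgt([501,-24,6],183,0)
p,R,o=pose()
im=manip.get_image("wrist");cv2.imwrite("pics/w5.png",im)
for l,z in(("tub",19),("nest",10)):
    for b in manip.regions_of(l,"wrist")[:2]:
        m=b["mask"].astype(np.uint8);w=np.argwhere(m)[:,::-1]
        X=np.array([watz(*x,z,p,R)[:2] for x in w[::max(1,len(w)//3000)]],np.float32)
        print(l,round(b["p"],2),m.sum(),np.round(np.array(b["position"])*[640,480]),cv2.minAreaRect(X))
cv2.imwrite("pics/t5.png",manip.get_image("top"))
for b in manip.regions_of("nest","top")[:2]:
    w=np.argwhere(b["mask"])[:,::-1];print("top",b["p"],len(w),cv2.minAreaRect(np.array([atz("top",*x,10)[:2] for x in w],np.float32)))
E
```

```text
time: 13.1
position: [493.2, -18.3, 98.1]
eef_rot: [-0.042, -0.026, 0.999, -0.001]
contact_force: [0.0, -0.4, 0.1]
gripper_width: 69.7
grip_force: 0.0
t 13.1 pos [493.2 -18.3  98.1] shift cm [-1.52 -0.61  9.11] rot [-0.02 -4.81 -0.05] F [ 0.  -0.4  0.1] q [-0.06  0.46  1.94 -0.01  0.82 -1.67]Traceback (most recent call last):
  File "<stdin>", line 8, in <module>
  File "h.py", line 19, in watz
    c,d=wray(u,v,p,R);return c+d*(z-c[2])/d[2]
        ~~~~^^^^^^^^^
  File "h.py", line 14, in wray
    ci=manip.camera_info("wrist");K=np.array(ci["K"]);H=np.array(ci["hand_eye"])
ValueError: time passes only in moves, steps and waits
```

```bash
sed -i 's/^from scipy/import functools\nfrom scipy/; s/ci=manip.camera_info("wrist")/ci=CI("wrist")/; s/ci=manip.camera_info(cam)/ci=CI(cam)/' h.py; cat >> h.py <<'E'
CI=functools.lru_cache(lambda c:manip.camera_info(c))
def rect(l,cam,z):
    p,R,o=pose();manip.get_image(cam)
    for b in manip.regions_of(l,cam)[:2]:
        w=np.argwhere(b["mask"])[:,::-1];f=(lambda u:watz(*u,z,p,R)) if cam=="wrist" else (lambda u:atz(cam,*u,z))
        print(cam,l,round(b["p"],2),len(w),np.round(np.array(b["position"])*[640,480]),cv2.minAreaRect(np.array([f(u)[:2] for u in w[::3]],np.float32)))
E
python3 -c "
from h import *
rect('tub','wrist',19);rect('nest','wrist',10);rect('nest','top',10)
cv2.imwrite('pics/w5.png',manip.get_image('wrist'))
tgt([501,-24,6],183,0)"
```

```text
wrist tub 0.83 8880 [311. 275.] ((496.3511962890625, -25.352882385253906), (89.77083587646484, 51.06079864501953), 2.3835551738739014)
wrist nest 0.75 6963 [ 36. 236.] ((502.032958984375, -275.2104187011719), (111.61072540283203, 90.58457946777344), 1.8981949090957642)
top nest 0.97 1934 [441. 282.] ((506.1433410644531, -273.803955078125), (125.90864562988281, 85.11318969726562), 2.742884397506714)
top nest 0.47 178 [344. 297.] ((472.0419006347656, -41.193790435791016), (109.86592864990234, 15.870199203491211), 89.27644348144531)
t 13.55 pos [497.3 -18.3  98.3] shift cm [-1.15 -0.58  9.17] rot [-0.03 -5.01 -0.03] F [-0.6  0.2  0.3] q [-0.05  0.47  1.93 -0.01  0.83 -1.67]
```

```bash

python3 -m pendant '[{"claw":7,"x":-0.3,"y":-0.3,"z":2,"wx":0,"wy":-5,"wz":0.5},{"claw":7,"x":-0.6,"y":-0.6,"z":4,"wx":0,"wy":-5,"wz":0.5},{"claw":7,"x":-0.65,"y":-0.6,"z":6,"wx":0,"wy":-5,"wz":0.5},{"claw":7,"x":-0.65,"y":-0.6,"z":6,"wx":0,"wy":-5,"wz":0.5}]'
python3 -c "
from h import *
tgt([499,-24.5,6],182.5,0)"
```

```text
time: 13.95
position: [496.4, -24.2, 36.1]
eef_rot: [-0.002, -0.021, 1.0, -0.0]
contact_force: [-0.3, -0.5, 0.0]
gripper_width: 69.9
grip_force: 0.0
t 13.95 pos [496.4 -24.2  36.1] shift cm [-0.27 -0.04  3.01] rot [-0.02 -0.27 -0.04] F [-0.3 -0.5  0. ] q [-0.07  0.55  2.   -0.    0.59 -1.68]
```

```bash

python3 -m pendant '[{"claw":7,"x":-0.3,"y":0,"z":1.2,"wx":0,"wy":-0.3,"wz":0},{"claw":7,"x":-0.3,"y":0,"z":2.4,"wx":0,"wy":-0.3,"wz":0},{"claw":7,"x":-0.3,"y":0,"z":2.9,"wx":0,"wy":-0.3,"wz":0},{"claw":7,"x":-0.3,"y":0,"z":2.9,"wx":0,"wy":-0.3,"wz":0}]'
python3 -m pendant '[{"claw":4.5,"x":0,"y":0,"z":0,"wx":0,"wy":0,"wz":0},{"claw":4.5,"x":0,"y":0,"z":0,"wx":0,"wy":0,"wz":0},{"claw":4.5,"x":0,"y":0,"z":0,"wx":0,"wy":0,"wz":0},{"claw":4.5,"x":0,"y":0,"z":0,"wx":0,"wy":0,"wz":0},{"claw":4.5,"x":0,"y":0,"z":0,"wx":0,"wy":0,"wz":0}]' 25
python3 -m pendant '[{"claw":4.5,"x":0,"y":0,"z":-1,"wx":0,"wy":0,"wz":0},{"claw":4.5,"x":0,"y":0,"z":-3,"wx":0,"wy":0,"wz":0},{"claw":4.5,"x":0,"y":0,"z":-6,"wx":0,"wy":0,"wz":0},{"claw":4.5,"x":0,"y":0,"z":-9,"wx":0,"wy":0,"wz":0},{"claw":4.5,"x":0,"y":0,"z":-9,"wx":0,"wy":0,"wz":0}]'
python3 -c "
from h import *
tgt([504,-274,97],182.5,0)"
```

```text
time: 14.35
position: [500.1, -24.1, 8.6]
eef_rot: [0.002, -0.022, 1.0, -0.0]
contact_force: [-0.4, 0.2, 0.8]
gripper_width: 70.1
grip_force: 0.0
time: 14.85
position: [500.8, -24.2, 9.8]
eef_rot: [0.003, -0.021, 1.0, -0.0]
contact_force: [-0.8, -0.8, 5.1]
gripper_width: 49.6
grip_force: 25.0
time: 15.35
position: [502.4, -24.2, 103.0]
eef_rot: [0.006, -0.022, 1.0, -0.001]
contact_force: [0.2, 0.3, -0.6]
gripper_width: 49.7
grip_force: 25.0
t 15.35 pos [502.4 -24.2 103. ] shift cm [  0.92 -24.96   0.64] rot [-0.1   0.65 -0.03] F [ 0.2  0.3 -0.6] q [-0.07  0.43  1.98 -0.    0.72 -1.69]
```

```bash

python3 -m pendant '[{"claw":4.5,"x":0.2,"y":-4,"z":0,"wx":0,"wy":0.6,"wz":0},{"claw":4.5,"x":0.4,"y":-8,"z":0,"wx":0,"wy":0.6,"wz":0},{"claw":4.5,"x":0.5,"y":-12,"z":0,"wx":0,"wy":0.6,"wz":0},{"claw":4.5,"x":0.5,"y":-15,"z":0,"wx":0,"wy":0.6,"wz":0},{"claw":4.5,"x":0.5,"y":-15,"z":0,"wx":0,"wy":0.6,"wz":0}]'
python3 - <<'E'
from h import *
rect('nest','wrist',10)
tgt([505,-274,100],182.5,0)
p,R,o=pose();im=manip.get_image("wrist")
cv2.imwrite("pics/w6.png",im);np.savez("w6",p=p,R=R)
E
```

```text
time: 15.85
position: [501.5, -177.2, 99.1]
eef_rot: [-0.003, -0.02, 1.0, -0.001]
contact_force: [0.2, 1.0, -0.7]
gripper_width: 49.8
grip_force: 25.0
wrist nest 0.9 13833 [191. 229.] ((504.09991455078125, -275.84747314453125), (115.9345703125, 82.2356948852539), 1.5571155548095703)
t 15.95 pos [ 500.7 -174.3   98.8] shift cm [-0.02 -9.98 -0.12] rot [-0.01 -0.39 -0.14] F [ 0.2 -0.3 -1.4] q [-0.36  0.47  1.91 -0.    0.76 -1.96]
```

View pics/w6.png

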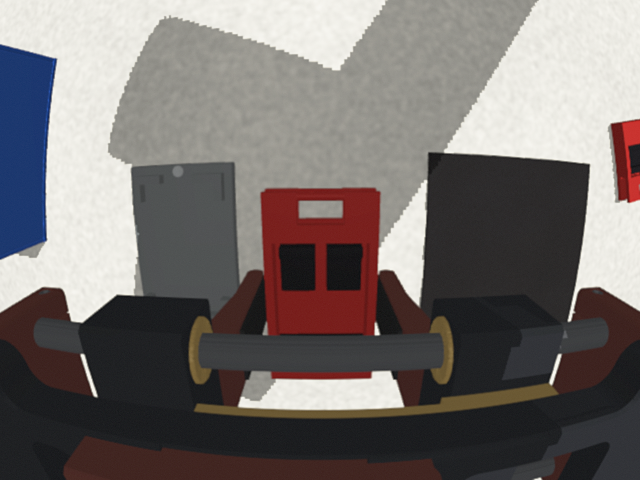

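Wrist view: the tub is held level with its tail edge at row 190. The cradle's robot-side corners are at (132,167) and (235,162), and its far end is partly hidden by the gripper. That was my tenth picture, so from here I'll fit edges numerically.

```bash
cat > m.py <<'E'
from h import *
def linefit(P): 
    P=np.array(P);vx,vy,x,y=cv2.fitLine(P[:,:2].astype(np.float32),cv2.DIST_HUBER,0,.01,.01).ravel();return np.array([x,y]),np.degrees(np.arctan2(vy,vx))
def meas(im,mask,p,R,dz):
    # cradle: plate top z=10
    H=lambda u,v,z:watz(u,v,z,p,R)[:2]
    n=mask; L=[H(np.flatnonzero(n[r]).min()-.5,r,10) for r in range(180,255,5)];Rr=[H(np.flatnonzero(n[r]).max()+.5,r,10) for r in range(175,255,5)]
    c=np.flatnonzero(n[180]);T=[H(k,np.flatnonzero(n[:,k]).min()-.5,10) for k in range(c.min()+8,c.max()-8,5)]
    for s,P in(("cr L",L),("cr R",Rr),("cr end",T)): print(s,linefit(P),np.std(np.array(P),0).round(1))
    b,g,r=[im[...,i].astype(int) for i in range(3)];red=(r>60)&(r>2.2*g)&(r>2.2*b)
    z=p[2]+dz
    f=lambda r0:np.flatnonzero(red[r0,230:410])+230
    L=[H(f(q).min()-.5,q,z) for q in range(200,250,5)];Rr=[H(f(q).max()+.5,q,z) for q in range(200,250,5)]
    rows=[np.flatnonzero(red[150:230,k]).min()+150 for k in range(275,370,5)];print("tail rows",rows)
    T=[H(k,q-.5,z) for k,q in zip(range(275,370,5),rows)]
    for s,P in(("tub L",L),("tub R",Rr),("tub tail",T)):
        x,a=linefit(P);print(s,x,a)
E
python3 - <<'E'
from m import *
p,R,o=pose();im=manip.get_image("wrist");m=manip.regions_of("nest","wrist")[0]["mask"]
print(p);meas(im,m,p,R,9.2)
E
```

```text
[ 500.75883848 -173.63264772   98.8784864 ]
cr L (array([ 485.08032, -317.21866], dtype=float32), np.float32(2.495753)) [16.5  0.8]
cr R (array([ 482.0152, -235.9022], dtype=float32), np.float32(2.3438754)) [16.4  0.7]
cr end (array([ 446.03668, -271.74118], dtype=float32), np.float32(-87.52201)) [ 0.9 20.2]
tail rows [np.int64(189), np.int64(189), np.int64(189), np.int64(189), np.int64(189), np.int64(189), np.int64(189), np.int64(189), np.int64(189), np.int64(189), np.int64(189), np.int64(189), np.int64(189), np.int64(189), np.int64(189), np.int64(189), np.int64(189), np.int64(189), np.int64(189)]
tub L [ 467.25195 -201.52405] 2.1919649
tub R [ 465.21585 -152.2275 ] 2.1622794
tub tail [ 451.77374 -175.24928] -87.664665
```

```bash

python3 -c "
from h import *
tgt([511.2,-274,45],182.45,0)"
```

```text
t 16.1 pos [ 501.  -173.    99.1] shift cm [ -0.61 -10.13   5.41] rot [-0.02 -0.37  0.07] F [ 1.  -0.3 -0.7] q [-0.35  0.47  1.91 -0.    0.76 -1.97]
```

```bash

python3 -m pendant '[{"claw":4.5,"x":-0.2,"y":-3.5,"z":0,"wx":0,"wy":-0.4,"wz":0},{"claw":4.5,"x":-0.4,"y":-7,"z":1.5,"wx":0,"wy":-0.4,"wz":0},{"claw":4.5,"x":-0.6,"y":-10.1,"z":3,"wx":0,"wy":-0.4,"wz":0},{"claw":4.5,"x":-0.6,"y":-10.1,"z":5.2,"wx":0,"wy":-0.4,"wz":0},{"claw":4.5,"x":-0.6,"y":-10.1,"z":5.2,"wx":0,"wy":-0.4,"wz":0}]'
python3 - <<'E'
from m import *
p,R,o=pose();im=manip.get_image("wrist");r=manip.regions_of("nest","wrist");m=r[0]["mask"]
cv2.imwrite("pics/w7.png",im)
w=np.argwhere(m);print(p,r[0]["p"],w.min(0),w.max(0))
try: meas(im,m,p,R,9.2)
except Exception as e: print(e)
tgt([511.2,-274,17],182.45,0)
E
```

```text
time: 16.6
position: [509.8, -273.5, 45.0]
eef_rot: [-0.001, -0.022, 1.0, 0.001]
contact_force: [-0.9, -0.4, -1.3]
gripper_width: 49.9
grip_force: 25.0
[ 509.81840103 -273.49360366   45.03949124] 0.89 [152 244] [334 392]
cr L (array([ 477.18182, -317.6232 ], dtype=float32), np.float32(1.739781)) [12.   0.5]
cr R (array([ 477.04102, -238.31097], dtype=float32), np.float32(2.351267)) [12.8  0.6]
cr end (array([ 446.74707, -284.6526 ], dtype=float32), np.float32(-88.358406)) [ 0.7 19.8]
tail rows [np.int64(189), np.int64(189), np.int64(189), np.int64(189), np.int64(188), np.int64(189), np.int64(189), np.int64(189), np.int64(189), np.int64(189), np.int64(189), np.int64(189), np.int64(189), np.int64(189), np.int64(188), np.int64(188), np.int64(188), np.int64(188), np.int64(188)]
tub L [ 476.26196 -301.6539 ] 3.0028176
tub R [ 474.19693 -251.88878] 2.6758044
tub tail [ 460.8521 -280.3404] -86.82478
t 16.7 pos [ 511.2 -273.5   47.3] shift cm [-0.   -0.05  3.03] rot [ 0.01 -0.01  0.08] F [ 0.5 -0.2 -1.4] q [-0.51  0.61  1.82  0.    0.71 -2.13]
```

```bash

python3 -m pendant '[{"claw":4.5,"x":0,"y":-0.1,"z":0.8,"wx":0,"wy":0,"wz":0},{"claw":4.5,"x":0,"y":-0.1,"z":1.4,"wx":0,"wy":0,"wz":0},{"claw":4.5,"x":0,"y":-0.1,"z":1.8,"wx":0,"wy":0,"wz":0},{"claw":4.5,"x":0,"y":-0.1,"z":1.8,"wx":0,"wy":0,"wz":0},{"claw":4.5,"x":0,"y":-0.1,"z":1.8,"wx":0,"wy":0,"wz":0}]'
python3 - <<'E'
from m import *
p,R,o=pose();im=manip.get_image("wrist");r=manip.regions_of("nest","wrist");m=r[0]["mask"]
w=np.argwhere(m);print(p,r[0]["p"],w.min(0),w.max(0))
try: meas(im,m,p,R,9.2)
except Exception as e: print(e)
tgt([511.2,-274.5,17],182.45,0)
E
```

```text
time: 17.2
position: [511.7, -275.8, 29.6]
eef_rot: [0.001, -0.022, 1.0, -0.0]
contact_force: [0.3, -0.0, 0.4]
gripper_width: 50.0
grip_force: 25.0
[ 511.65606969 -275.78262813   29.55494316] 0.69 [149 242] [333 404]
cr L (array([ 482.25665, -317.54935], dtype=float32), np.float32(2.48765)) [11.1  0.5]
cr R (array([ 476.06998, -238.24562], dtype=float32), np.float32(1.4440707)) [11.8  0.4]
cr end (array([ 446.7811 , -281.65546], dtype=float32), np.float32(-88.10568)) [ 0.7 20.4]
tail rows [np.int64(189), np.int64(189), np.int64(189), np.int64(189), np.int64(188), np.int64(189), np.int64(189), np.int64(189), np.int64(189), np.int64(189), np.int64(189), np.int64(189), np.int64(189), np.int64(189), np.int64(188), np.int64(188), np.int64(188), np.int64(188), np.int64(188)]
tub L [ 478.0477  -303.90894] 2.9651215
tub R [ 475.95425 -254.19226] 2.7198613
tub tail [ 462.63025 -282.6079 ] -86.80361
t 17.3 pos [ 511.8 -275.9   29.7] shift cm [0.05 0.15 1.27] rot [-0.06  0.1   0.01] F [-0.4  0.1 -1. ] q [-0.51  0.64  1.82  0.    0.68 -2.13]
```

```bash

python3 -m pendant '[{"claw":4.5,"x":0,"y":0.1,"z":0.2,"wx":0,"wy":0,"wz":0},{"claw":4.5,"x":0,"y":0.1,"z":0.5,"wx":0,"wy":0,"wz":0},{"claw":4.5,"x":0,"y":0.1,"z":0.8,"wx":0,"wy":0,"wz":0},{"claw":4.5,"x":0,"y":0.1,"z":0.95,"wx":0,"wy":0,"wz":0},{"claw":4.5,"x":0,"y":0.1,"z":0.95,"wx":0,"wy":0,"wz":0}]'
python3 -m pendant '[{"claw":4.5,"x":0,"y":0,"z":0.1,"wx":0,"wy":0,"wz":0},{"claw":4.5,"x":0,"y":0,"z":0.2,"wx":0,"wy":0,"wz":0},{"claw":4.5,"x":0,"y":0,"z":0.2,"wx":0,"wy":0,"wz":0}]'
```

```text
time: 17.8
position: [511.4, -274.8, 19.6]
eef_rot: [0.0, -0.022, 1.0, -0.0]
contact_force: [-0.1, 0.1, -1.4]
gripper_width: 49.4
grip_force: 25.0
time: 18.1
position: [511.5, -274.9, 17.9]
eef_rot: [0.001, -0.021, 1.0, -0.0]
contact_force: [0.9, 0.2, -0.8]
gripper_width: 49.8
grip_force: 25.0
```

```bash

python3 -m pendant '[{"claw":4.5,"x":0,"y":0,"z":0.1,"wx":0,"wy":0,"wz":0},{"claw":4.5,"x":0,"y":0,"z":0.1,"wx":0,"wy":0,"wz":0},{"claw":4.5,"x":0,"y":0,"z":0.1,"wx":0,"wy":0,"wz":0}]'
python3 -m pendant '[{"claw":4.5,"x":0,"y":0,"z":0.1,"wx":0,"wy":0,"wz":0},{"claw":4.5,"x":0,"y":0,"z":0.1,"wx":0,"wy":0,"wz":0},{"claw":4.5,"x":0,"y":0,"z":0.1,"wx":0,"wy":0,"wz":0}]'
```

```text
time: 18.4
position: [511.6, -274.9, 17.0]
eef_rot: [0.001, -0.021, 1.0, -0.0]
contact_force: [-0.8, 0.2, -0.7]
gripper_width: 49.6
grip_force: 25.0
time: 18.7
position: [511.6, -274.9, 16.8]
eef_rot: [0.001, -0.022, 1.0, -0.0]
contact_force: [-2.1, 0.4, 8.7]
gripper_width: 49.6
grip_force: 25.0
```

Contact came at 16.8 mm, exactly the predicted home height. I'll release and retreat.

```bash

python3 -m pendant '[{"claw":5.3,"x":0,"y":0,"z":-0.1,"wx":0,"wy":0,"wz":0},{"claw":6,"x":0,"y":0,"z":-0.1,"wx":0,"wy":0,"wz":0},{"claw":6.5,"x":0,"y":0,"z":-0.1,"wx":0,"wy":0,"wz":0},{"claw":6.5,"x":0,"y":0,"z":-0.1,"wx":0,"wy":0,"wz":0},{"claw":6.5,"x":0,"y":0,"z":-0.1,"wx":0,"wy":0,"wz":0}]'
python3 -m pendant '[{"claw":6.5,"x":0,"y":0,"z":-1,"wx":0,"wy":0,"wz":0},{"claw":6.5,"x":0,"y":0,"z":-3,"wx":0,"wy":0,"wz":0},{"claw":6.5,"x":0,"y":0,"z":-7,"wx":0,"wy":0,"wz":0},{"claw":6.5,"x":0,"y":0,"z":-11,"wx":0,"wy":0,"wz":0},{"claw":6.5,"x":0,"y":0,"z":-15,"wx":0,"wy":0,"wz":0}]'
python3 -m pendant '[{"claw":6.5,"x":-2,"y":0,"z":-3,"wx":0,"wy":0,"wz":0},{"claw":6.5,"x":-5,"y":0,"z":-3,"wx":0,"wy":0,"wz":0},{"claw":6.5,"x":-8,"y":0,"z":-3,"wx":0,"wy":0,"wz":0},{"claw":6.5,"x":-8,"y":0,"z":-3,"wx":0,"wy":0,"wz":0}]'
python3 - <<'E'
from m import *
p,R,o=pose();im=manip.get_image("wrist");m=manip.regions_of("nest","wrist")[0]["mask"];print(p)
b,g,r=[im[...,i].astype(int) for i in range(3)];red=((r>60)&(r>2.2*g)&(r>2.2*b)).astype(np.uint8)
n,l,s,c=cv2.connectedComponentsWithStats(red);
u=watz(*([0,0]),10,p,R)
best=[i for i in range(1,n) if s[i,4]>800];
for i in best:
    w=np.argwhere(l==i)[:,::-1]
    for z in(26,):
        X=np.array([watz(*q,z,p,R)[:2] for q in w[::3]],np.float32);print(i,s[i],cv2.minAreaRect(X))
w=np.argwhere(m|cv2.morphologyEx(red,cv2.MORPH_CLOSE,np.ones((9,9))).astype(bool)&False)[:,::-1]
print("nest",cv2.minAreaRect(np.array([watz(*q,10,p,R)[:2] for q in w[::3]],np.float32)))
for l in("short_tub_a","tub","glue","tape"):
    manip.get_image("side");print(l,[(round(b["p"],2),np.round(np.array(b["position"])*[640,480]).tolist()) for b in manip.boxes_of(l,"side")[:3]])
E
```

```text
time: 19.2
position: [511.5, -274.9, 16.9]
eef_rot: [0.001, -0.021, 1.0, -0.0]
contact_force: [-0.1, -0.0, 0.2]
gripper_width: 64.8
grip_force: 0.0
time: 19.7
position: [511.1, -274.6, 169.1]
eef_rot: [0.001, -0.021, 1.0, -0.0]
contact_force: [0.3, -0.2, -0.4]
gripper_width: 65.2
grip_force: 0.0
time: 20.1
position: [594.4, -271.2, 198.5]
eef_rot: [0.003, -0.022, 1.0, -0.001]
contact_force: [-0.1, 0.0, 0.3]
gripper_width: 64.9
grip_force: 0.0
[ 594.42936555 -271.23210199  198.51617076]
1 [614  63  26  56 919] ((419.4542541503906, 81.04144287109375), (65.61680603027344, 48.67364501953125), 15.654924392700195)
2 [ 294   76   56  101 4199] ((509.66204833984375, -276.1930236816406), (90.97589111328125, 49.45661163330078), 2.5786213874816895)
nest ((508.7559814453125, -276.7581481933594), (124.20380401611328, 80.15827941894531), 1.8315783739089966)
short_tub_a [(0.86, [223.0, 202.0]), (0.73, [255.0, 215.0])]
tub [(0.65, [411.0, 424.0])]
glue [(0.75, [457.0, 308.0]), (0.62, [411.0, 426.0])]
tape [(0.85, [373.0, 265.0])]
```

```bash
python3 -c "
from workcell import manip
print(manip.finish_job())"
```

```text
the job is handed in; nothing more can be done
None
```

The long interior was pulled off the rail, laid seats up on the mat, released, picked up again and set in the cradle, seats up. It measured within about 1 mm of the cradle's centre, the short interiors, glue and tape were found where they started, and the job was handed in at about 21 s.

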